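Re-seat the grater slide under its spring clip

ROBOT

A 6-joint arm with a two-finger parallel gripper is mounted at the origin on the work surface. World frame = base frame: x ahead of the robot, y to its left, z up, the work surface at z = 0. Lengths are in m, angles in rad, forces in N, time in s.
With the tool pointing down it reaches from about 0.35 to 0.975 m from the base axis. Payload 4.9 kg.
Tool frame: the origin (TCP) lies on the centre line of the jaws, within the pads' length; the fingertips stand 17 mm ahead of it and the grasp point (between the pads) lies 2 mm behind it; z points along the fingers, y is the direction in which the jaws open and shut (so a half turn about z gives the same grasp; the last joint's range is limited). The gripper opens to 85 mm and grips with 20 to 120 N. Pads are 22 mm wide; open, the fingers measure 114 mm over their backs; the gripper's body (76 mm by 85 mm) begins 54 mm behind the grasp point. The pads swing forward as they close: fully open they stand 13 mm farther back than shut.
Start: joints at [-1.372, 0.053, 1.613, -0, 1.476, -0.119], TCP at [0.195, -0.594, 0.248] pointing down, gripper open.
Joint ranges: [-3.01, 3.01], [-1.01, 2.22], [0.06, 2.58], [-1.02, 4.17], [0.09, 2.62], [-3.14, 3.14]. Speed limits (rad/s): [2.57, 2.57, 3.14, 3.14, 3.14, 3.14].

INTERFACE

Orientations are given as a 3x3 rotation matrix whose columns are the frame's x, y, z axes.
In Python, from plant import manip, cams gives the robot as it stands. The module is installed in compiled form; this text tells all that it offers.
- The arm moves only by the tool step_arm, never from a script. Its argument "series" is a list of rows, each a list of 3 entries, a list of its own where there are three numbers: the shift along the world's x, y, z in m, then the turn, a rotation vector about the world's x, y, z in degrees, then the opening, from 0 (shut) to 1 (fully open). A call has 1 to 20 rows; each row is the pose to reach, as a shift and turn from the pose commanded when the call began; what a row does not reach only later rows make up. A row lasts 1/10 s, in which the tool goes at most 50 mm and 8.59 degrees, less where a joint would pass 70% of its speed; a pose out of reach is approached as far as the arm can. A call with a gripper value outside its range is refused whole. The fingers move at their own pace and stop on an object; "force" is the grip in N (left out, the last holds). Time passes only in rows, so rows that repeat a pose let the fingers close. It gives the time, the measured TCP pose, the force and the opening at its end, in the units of the state.
- manip.get_state(): the state, without advancing time (a new reading comes with each control period).
- cams.camera(name): name is "side" or "top"; returns the picture (384x512x3 uint8, red, green, blue); there is no depth.
- cams.camera_params(name): a dict with "vertical_fov" (degrees; the focal length in pixels is half the picture's height over the tangent of half this angle, whatever the lens; pixels are square), "cx", "cy" (the principal point, pixels), "rvec" (rotation vector, rad) and "tvec" (3), from world to camera coordinates, as OpenCV has them. Camera axes: x right, y down, z forward; pixel columns grow to the right and rows downward; lengths in m; the calibration is good to about 2 mm. A picture is of the moment at which its call begins. camera_params takes no time and is no camera call.
- manip.job_done(): hands the job in, once; it reports no verdict.
The state is a dict: "time": time; "qpos": joint angles; "dq": joint speeds; "tau": joint torques, N m; "ee_pos": TCP position; "eef_rot": TCP orientation; "ft_force": force on the tool from outside, world axes, zero at the start; "ft_torque": the same for the moment, N m; "opening": finger opening in m.
Only numpy, scipy, OpenCV 4.12 (cv2) and the standard library are available. Lean on these libraries where they do the work, as an engineer would, in place of code of your own. Each camera call takes 0.05 s, during which the arm holds its last target.

TASK

The grater slide has slipped out of place under its spring clip. Swing the clip fully clear of the slide, push the slide along its track until it is fully home and press it lightly but definitely against the stop bar without ramming it, then swing the clip back over the slide's edge as far as it goes, so that its toe presses on the slide. Leave the other things on the table alone.

Things in the scene. Friction and masses are not known exactly. Their poses are not given: they have to be found in the camera images.
- board: Beech grating board fixed to the table, x -105 to +95, y -42 to +95 mm, 20 mm thick; its top is the floor of the slide's track. Origin: on the table, under the track's middle line. x runs along the track towards the stop bar (away from the robot), y left to the clip's pivot, z up. The track is 62 mm wide, between a 14 mm high fence at -y and a 2.5 mm ledge at +y.
- slide: Loose grater slide lying in the track: flat white plastic plate 110 (along the track) x 60 x 5.5 mm with a steel grating field on top and an upright push lip at its near end. Origin: centre of its underside; x along the track towards the stop bar, z up. About 0.13 to 0.25 kg; it slides with some 1 to 2 N.
- slide_lip (a point): Centre of the slide's upright lip at its near end (robot side): the lip is 10 mm thick along the track, 50 mm wide across it and stands 18 mm above the plate's top (this point is 9 mm above the plate's top, 34.5 mm above the table). Push on its near face, which looks away from the stop bar, or pinch it.
- slide_far (a point): Middle of the slide's far edge, the edge that meets the stop bar, 3 mm above the track floor; axes as the slide's. At the start it stands 13 to 33 mm short of the stop bar.
- stop_bar: Dark wooden stop bar fixed across the far end of the track, 80 mm wide, 14 mm thick and 14 mm high. Its place along the board differs by 10 mm from time to time. Unyielding: 3 N or more arriving at it, held for a moment, seats the slide; above 15 N it breaks loose. Some 8 to 10 N of level push on the lip is right, part of which track friction takes (more if the lip is also pressed down).
- stop_face (a point): Middle of the face of the stop bar that the slide meets, 3 mm above the track floor; x points away from the slide, along the track. The slide is home when slide_far is within 2 mm of this face.
- clip (a joint): Turn of the spring clip about its upright pivot screw, rad. 0: the arm points across the track (board -y), toe 13 mm inside the slide's edge, an end stop. It grows as the clip swings clear, clockwise from above, toe towards the robot: at q the arm points along (-sin q, -cos q) in board x, y. At 0.95 the toe is only just off the slide; 1.5 is the other end stop. It stays where it is left.
- clip_pivot (a point): Pivot screw axis of the clip, on the board left of the track at board x +30, y +79 mm, 28.5 mm above the table. Pivot friction is about 1.5 N at the knob; riding up the slide's edge adds up to about 10 N at the knob below 0.95 rad. The coned toe rides up by itself: no lifting is needed.
- clip_knob (a point): Centre of the clip's upright black thumb knob, a cylinder 14 mm across and 24 mm tall, rigid on the clip's arm 30 mm from the pivot axis; its centre is 43 mm and its top 55 mm above the table. The flat arm it stands on (12 mm wide) has its top 31 mm above the table. To be pinched from above, or pushed.
- clip_leaf: The sprung strip at the end of the clip's arm, 11 x 24 mm, hinged 38 mm from the pivot, carrying the toe. It presses down with 2 to 4 N and gives upward only.
- clip_toe (a point): Underside of the clip's toe, a steel button 20 mm across with a shallow cone underneath, 62 mm from the pivot axis. Off the slide it hangs 3 mm above the track floor; the slide's top is 5.5 mm above the floor. Forcing it against the slide with more than 15 N bends it.
- egg_cup: Ceramic egg cup, 48 mm across, 60 mm tall, standing near the board's far end; a bystander. Origin under its foot.
- infuser: Chrome tea infuser ball, 42 mm, with spring tongs, 160 mm long, lying right of the board; a bystander. Origin on the table.
- whisk: Steel whisk, 240 mm long, lying on the left; a bystander. Origin on the table, where handle and wires meet.
- pepper_box: Wooden pepper box, 60 x 60 x 53 mm, with a swivel lid, standing left of the board; a bystander. Origin under its centre.
- spice_jar: Small spice jar, 44 mm across, 75 mm tall, a bystander. Origin under its centre.
- mug: Blue mug, 80 mm across, 88 mm tall, a bystander. Origin under its centre.
There are look-alikes about, which are no part of the job. Leave any pink or red look-alike of the board alone.

How it is judged:
On the way, in this order (a step that is already met when the one before it is completed fails the run):
1. the clip is swung clear, its toe quite off the slide (clip at 1.0 or more) (value of joint clip above 1 rad), for 0.1 s.
2. with the clip still clear, the slide is home and pressed against the stop bar with at least 3 N (value of joint clip above 0.95 rad and x of slide_far in the frame of stop_face above -0.002 m and contact force between slide and stop_bar above 3 N), for 0.1 s.
3. the clip is swung back onto the slide's edge (clip at 0.2 or less) and its toe presses on the slide (value of joint clip below 0.2 rad and contact force between clip_leaf and slide above 1 N), for 0.2 s.
At the end, for the whole second after the job is handed in: The slide lies flat and still in the track, its far edge within 2 mm of the stop bar's face, and the clip is swung onto it (joint 0.2 rad or less), its toe at least 6 mm inside the slide's edge and pressing on it with more than 1 N (all of step 3 and x of slide_far in the frame of stop_face above -0.002 m and y of clip_toe in the frame of slide_far below 0.024 m and linear speed of slide below 0.01 m/s and angle between slide's own z axis and vertical below 0.05 rad); the robot touches nothing.
It fails at once if the slide is rammed against the stop bar (over 15 N) (contact force between slide and stop_bar above 15 N).
It fails at once if the clip's toe is forced against the slide (over 15 N) (contact force between clip_leaf and slide above 15 N).
It fails at once if the slide is lifted or tipped out of its track (angle between slide's own z axis and vertical above 0.15 rad or z of slide_lip in the frame of board above 0.044 m).
It fails at once if a bystander is shifted by more than 25 mm (distance of any of egg_cup, infuser, whisk, pepper_box, spice_jar, mug from where it was at the start of the episode above 0.025 m).
It also fails if it takes over 72 s, if anything falls off the work surface, if the arm or the gripper's body presses on something with over 40 N, if the wrist force passes 120 N, or if a joint passes its speed limit or range.

## Working session

There is one attempt and no reset: what is moved stays moved. The work goes in short steps, Python scripts to look and compute and a tool call to move; the robot and the scene stay as the last step left them, time stands still between calls to the robot, and variables do not carry over. Pictures are saved under pics/ and viewed, and the job is handed in when it is done.

Besides the shell and the picture viewer there is one more tool, called after "Emit:" as a command line: name --argument value ..., lists and objects as JSON in quotes. step_arm: Moves the arm, as the interface text tells. Its arguments: {"type":"object","properties":{"series":{"type":"array","items":{"type":"array"}},"force":{"type":"number"}},"required":["series"]}

```bash
mkdir -p pics; cat > h.py <<'E'
import numpy as np, cv2
from plant import manip, cams
def snap(n,f):
    im=cams.camera(n); cv2.imwrite('pics/'+f,im[:,:,::-1]); return im
def cam(n):
    p=cams.camera_params(n); f=192/np.tan(np.radians(p['vertical_fov'])/2)
    R=cv2.Rodrigues(np.array(p['rvec'],float))[0]; t=np.array(p['tvec'],float).ravel()
    return f,p['cx'],p['cy'],R,t
def ray(n,u,v,z):
    f,cx,cy,R,t=cam(n); d=R.T@np.array([(u-cx)/f,(v-cy)/f,1]); c=-R.T@t
    return c+d*(z-c[2])/d[2]
def proj(n,P):
    f,cx,cy,R,t=cam(n); q=R@np.array(P)+t; return f*q[0]/q[2]+cx,f*q[1]/q[2]+cy
E
python3 - <<'E'
from h import *
for n in('top','side'):
    snap(n,n+'0.png'); print(n,cams.camera_params(n)); f,cx,cy,R,t=cam(n); print(-R.T@t)
print(manip.get_state())
E
```

```text
top {'vertical_fov': 48.3287824648156, 'cx': 260.6746386992987, 'cy': 190.83509593169708, 'rvec': array([ 2.17682731, -2.0247132 ,  0.21580641]), 'tvec': array([-0.03347013,  0.51085109,  1.51154165])}
[ 0.17678821 -0.02662783  1.58583862]
side {'vertical_fov': 47.06963868440186, 'cx': 255.8803642251508, 'cy': 192.58125130205048, 'rvec': array([ 0.79372022, -2.5890761 ,  1.08145629]), 'tvec': array([0.38421101, 0.24539349, 1.13912799])}
[-0.03834041  0.74374967  0.97509748]
{'time': 0.1, 'qpos': array([-1.37198250e+00,  5.33005676e-02,  1.61416959e+00, -1.29000802e-05,
        1.47601056e+00, -1.19001017e-01]), 'dq': array([ 2.64691058e-05, -6.22414928e-04, -4.12270424e-03,  1.14435138e-03,
        7.95842600e-04,  1.44232415e-03]), 'tau': array([-1.64463445e-04, -3.94904101e+01, -3.71364176e+01, -1.19875322e-04,
        3.90129135e-03, -1.95652476e-06]), 'ee_pos': array([ 0.1951963 , -0.59316783,  0.2471722 ]), 'eef_rot': array([[ 9.49920183e-01,  3.12492396e-01, -3.85495298e-04],
       [ 3.12492563e-01, -9.49918408e-01,  1.84833995e-03],
       [ 2.11403100e-04, -1.87623983e-03, -9.99998218e-01]]), 'ft_force': array([-0.50009786,  0.30357569,  0.46036627]), 'ft_torque': array([0.0123623 , 0.03081237, 0.05940943]), 'opening': 0.08505101061223623}
```

View pics/top0.png

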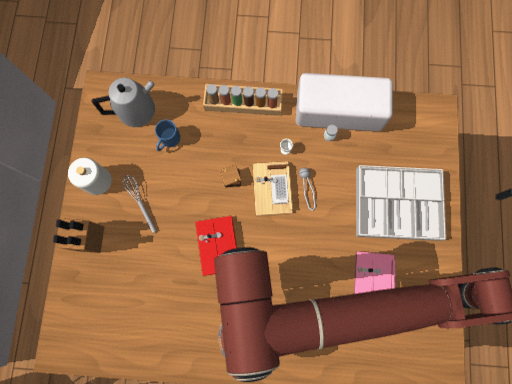

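View pics/side0.png

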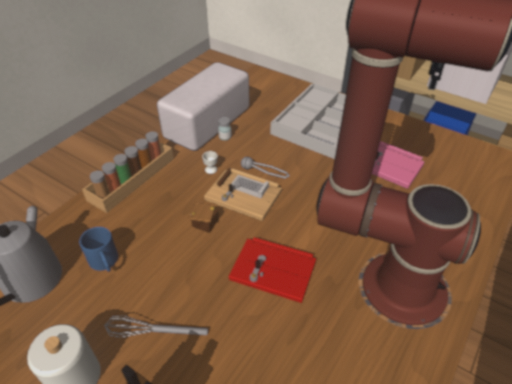

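The top view shows the beech board around (273,188), with red and pink look-alikes at (216,245) and (375,272). I'll enlarge the board in both views.

```bash
python3 - <<'E'
import cv2
a=cv2.imread('pics/top0.png')[150:225,215:325]; cv2.imwrite('pics/top0z.png',cv2.resize(a,None,fx=7,fy=7,interpolation=cv2.INTER_CUBIC))
a=cv2.imread('pics/side0.png')[140:225,190:300]; cv2.imwrite('pics/side0z.png',cv2.resize(a,None,fx=7,fy=7,interpolation=cv2.INTER_CUBIC))
E
```

```text
(no output)
```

View pics/top0z.png

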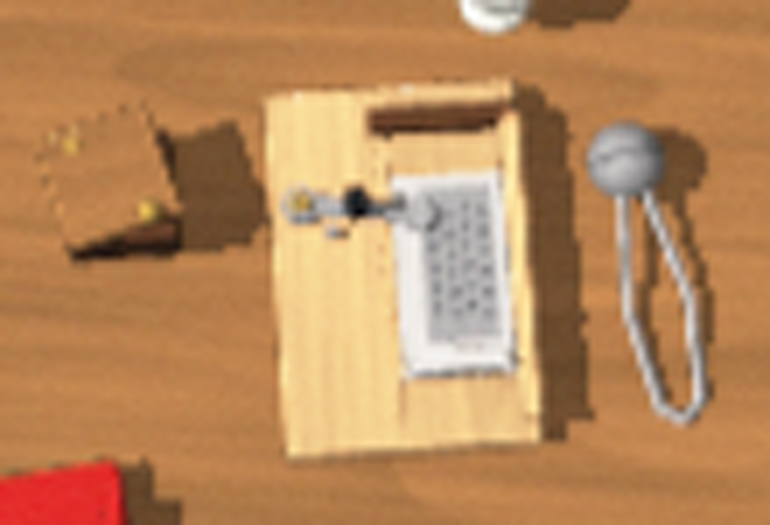

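View pics/side0z.png

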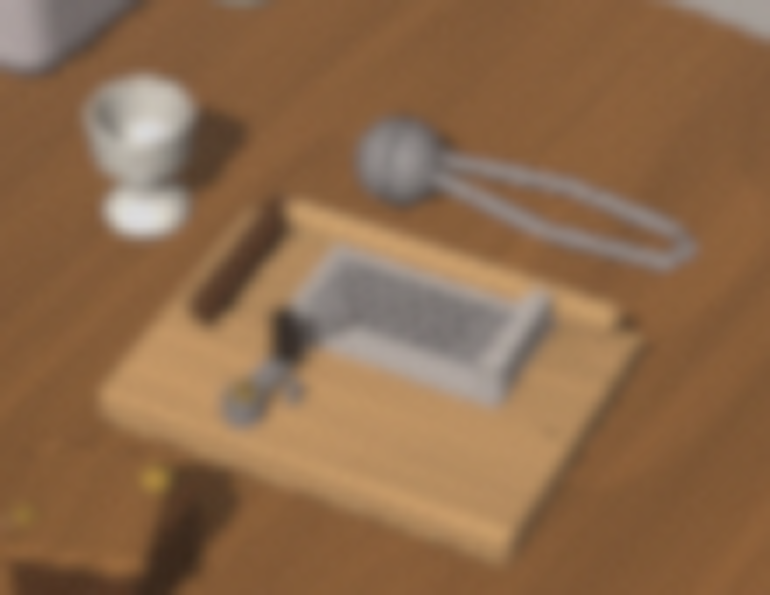

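Zoomed top view: board corners at about (265,97), (288,458) and (541,440); pivot (302,204), knob (356,202), toe (425,212); dark stop bar spanning (368–505, 105–135); slide far edge at y≈180, lip at y≈365. The egg cup and infuser stand clear, and the clip appears to be near 0 rad.

```bash
cat >> h.py <<'E'
def rz(x,y,z,n='top',o=(215,150),s=7): return ray(n,o[0]+(x+.5)/s-.5,o[1]+(y+.5)/s-.5,z)
E
python3 - <<'E'
from h import *
im=cv2.imread('pics/top0.png'); hsv=cv2.cvtColor(im,cv2.COLOR_BGR2HSV)
m=cv2.inRange(hsv,(12,60,165),(30,190,255)); m[:150]=0;m[222:]=0;m[:,:248]=0;m[:,297:]=0
m=cv2.morphologyEx(m,cv2.MORPH_CLOSE,np.ones((9,9)))
m=cv2.morphologyEx(m,cv2.MORPH_OPEN,np.ones((5,5)))
c=max(cv2.findContours(m,0,2)[0],key=cv2.contourArea)
print(cv2.minAreaRect(c), cv2.boundingRect(c))
P=dict(FL=(265,97,.02),NL=(288,458,.02),NR=(541,440,.02),FRf=(514,82,.034),pivot=(302,204,.031),knob=(356,202,.055),toe=(425,212,.028),
 sfl=(393,180,.0255),sfr=(496,176,.0255),snl=(410,378,.0255),snr=(513,370,.0255),stL=(370,134,.02),stR=(505,130,.02))
W={k:rz(*v) for k,v in P.items()}
for k in W: print(k,W[k].round(4))
FL,NL,NR=W['FL'],W['NL'],W['NR']
ex=(FL-NL)[:2]; print(np.linalg.norm(ex),np.linalg.norm((NL-NR)[:2])); 
# yaw estimates
y1=np.arctan2(ex[1],ex[0]); ey=(NL-NR)[:2]; y2=np.arctan2(-ey[0],ey[1]); print(np.degrees([y1,y2]))
yaw=(y1*2+y2)/3; X=np.array([np.cos(yaw),np.sin(yaw)]);Y=np.array([-X[1],X[0]])
os=[FL[:2]-.095*X-.095*Y, NL[:2]+.105*X-.095*Y, NR[:2]+.105*X+.042*Y, W['FRf'][:2]-.095*X+.042*Y]
print(np.round(os,4)); o=np.mean(os,0)
for k in W: d=W[k][:2]-o; print(k,(d@X).round(4),(d@Y).round(4))
E
```

```text
((272.0, 185.5), (71.0, 48.0), 90.0) (248, 150, 49, 72)
FL [0.6238 0.0433 0.02  ]
NL [0.4271 0.0159 0.02  ]
NR [ 0.4463 -0.1169  0.02  ]
FRf [ 0.6378 -0.0905  0.034 ]
pivot [0.5628 0.0185 0.031 ]
knob [ 0.56   -0.0105  0.055 ]
toe [ 0.5639 -0.0475  0.028 ]
sfl [ 0.581  -0.0292  0.0255]
sfr [ 0.5871 -0.0843  0.0255]
snl [ 0.4736 -0.0455  0.0255]
snr [ 0.4818 -0.0996  0.0255]
stL [ 0.6071 -0.015   0.02  ]
stR [ 0.6146 -0.0878  0.02  ]
0.19863852567892568 0.13420986676355942
[7.91706559 8.25173486]
[[ 0.543  -0.0641]
 [ 0.5443 -0.0635]
 [ 0.5444 -0.0607]
 [ 0.5378 -0.0621]]
FL 0.0954 0.0935
NL -0.1032 0.0938
NR -0.1027 -0.0404
FRf 0.0906 -0.0409
pivot 0.0316 0.0774
knob 0.0247 0.0491
toe 0.0234 0.012
sfl 0.0429 0.0277
sfr 0.0413 -0.0277
snl -0.0657 0.0265
snr -0.0652 -0.0282
stL 0.0708 0.0381
stR 0.068 -0.035
```

```bash
python3 - <<'E'
from h import *
def dark(f,box,th=70):
    im=cv2.imread(f).max(2).astype(float); x0,y0,x1,y1=box; s=im[y0:y1,x0:x1]; w=np.clip(110-s,0,None); 
    print(s.astype(int)); yy,xx=np.mgrid[y0:y1,x0:x1]; return (w*xx).sum()/w.sum(),(w*yy).sum()/w.sum()
a=dark('pics/top0.png',(262,174,270,183)); b=dark('pics/side0.png',(226,182,236,194))
print(a,b,ray('top',*a,.050),ray('side',*b,.043))
# two-view triangulation
A=[]
def Pm(n):
    f,cx,cy,R,t=cam(n); return np.array([[f,0,cx],[0,f,cy],[0,0,1]])@np.c_[R,t]
X=cv2.triangulatePoints(Pm('top'),Pm('side'),np.array(a),np.array(b)).ravel(); print(X[:3]/X[3])
E
```

```text
[[245 245 250 250 242 243 233 247]
 [246 245 249 249 244 242 240 247]
 [245 245 221 192 177 236 244 248]
 [235 240 142  70  60 180 241 248]
 [203 191  91  37  44  87 175 198]
 [185 172  85  40  32  55 103 119]
 [173 165 108  44  20  71 102 107]
 [225 232 231 141 196 206 214 215]
 [210 213 213 231 242 240 241 241]]
[[171 174 173 170 166 166 168 164 153 143]
 [172 171 164 152 144 145 152 153 146 140]
 [173 166 147 122 104 109 126 136 136 136]
 [176 163 134  97  73  78  96 110 117 125]
 [177 166 133  90  63  64  77  89 101 116]
 [180 169 135  91  61  58  66  80  94 113]
 [181 170 136  91  62  57  64  80  98 120]
 [182 168 136  92  63  59  67  92 117 139]
 [182 167 134  95  68  62  78 108 141 163]
 [180 162 133 105  85  83  97 127 156 175]
 [169 151 133 118 108 108 127 152 171 180]
 [150 138 130 122 117 126 144 167 180 184]]
(np.float64(265.7408963585434), np.float64(178.78571428571428)) (np.float64(231.01563937442504), np.float64(187.81876724931)) [ 0.55996444 -0.01170047  0.05      ] [ 0.56343719 -0.01227978  0.043     ]
[ 0.56198451 -0.01137241  0.04429821]
```

Emit:
step_arm --series '[[[0.367,0.582,-0.05],[0,0,72],0.5],[[0.367,0.582,-0.05],[0,0,72],0.5],[[0.367,0.582,-0.05],[0,0,72],0.5],[[0.367,0.582,-0.05],[0,0,72],0.5],[[0.367,0.582,-0.05],[0,0,72],0.5],[[0.367,0.582,-0.05],[0,0,72],0.5],[[0.367,0.582,-0.05],[0,0,72],0.5],[[0.367,0.582,-0.05],[0,0,72],0.5],[[0.367,0.582,-0.05],[0,0,72],0.5],[[0.367,0.582,-0.05],[0,0,72],0.5],[[0.367,0.582,-0.05],[0,0,72],0.5],[[0.367,0.582,-0.05],[0,0,72],0.5],[[0.367,0.582,-0.05],[0,0,72],0.5],[[0.367,0.582,-0.05],[0,0,72],0.5],[[0.367,0.582,-0.05],[0,0,72],0.5],[[0.367,0.582,-0.1],[0,0,72],0.5],[[0.367,0.582,-0.13],[0,0,72],0.5],[[0.367,0.582,-0.13],[0,0,72],0.5],[[0.367,0.582,-0.13],[0,0,72],0.5]]' --force 25

```text
time: 2.0
ee_pos: [0.5619, -0.0121, 0.1182]
eef_rot: [[-0.003, 1.0, -0.001], [1.0, 0.003, 0.0], [0.0, -0.001, -1.0]]
ft_force: [0.8, -1.3, 0.6]
opening: 0.0427
```

```bash
python3 - <<'E'
from h import *
s=manip.get_state(); print(s['time'],s['ee_pos'],s['eef_rot'].round(3),s['opening'],s['ft_force'],s['qpos'])
for n,b in(('top',(215,150,325,225)),('side',(190,100,300,215))):
    a=snap(n,n+'1.png')[b[1]:b[3],b[0]:b[2],::-1]; cv2.imwrite('pics/%s1z.png'%n,cv2.resize(a,None,fx=5,fy=5,interpolation=cv2.INTER_CUBIC))
E
```

```text
2.0 [ 0.56185184 -0.01209746  0.11822418] [[-0.003  1.    -0.001]
 [ 1.     0.003  0.   ]
 [ 0.    -0.001 -1.   ]] 0.042703554151156856 [ 0.75981741 -1.3139628   0.59151365] [-1.53892877e-01  2.11423198e-02  1.87126674e+00 -1.21948660e-04
  1.25042662e+00 -1.56914231e-01]
```

View pics/side1z.png

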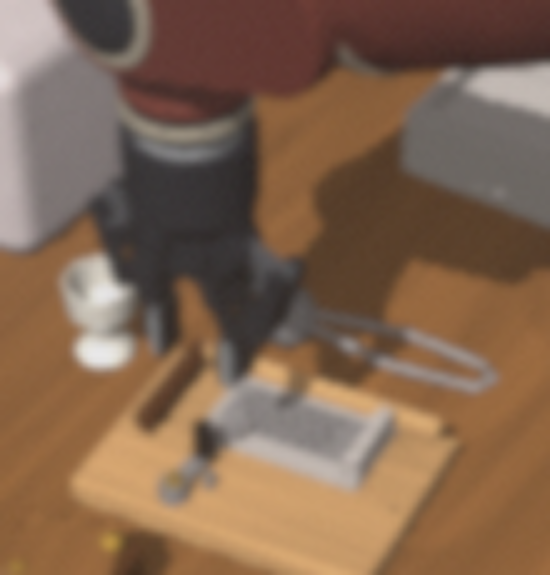

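View pics/top1z.png

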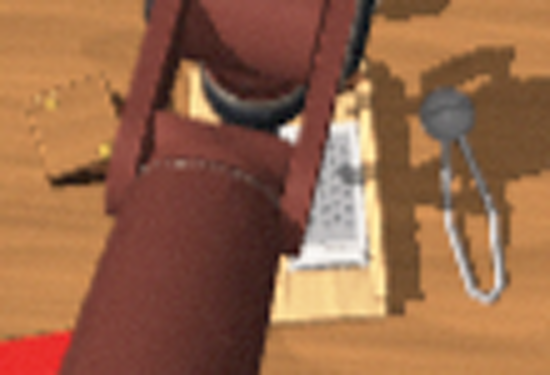

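The side view shows the fingers straddling above the black knob at (205,437). I'll go down and then close.

Emit:
step_arm --series '[[[0,0,-0.03],[0,0,0],0.5],[[0,0,-0.045],[0,0,0],0.5],[[0,0,-0.055],[0,0,0],0.5],[[0,0,-0.064],[0,0,0],0.5],[[0,0,-0.064],[0,0,0],0.5],[[0,0,-0.064],[0,0,0],0.5]]'

```text
time: 2.7
ee_pos: [0.5627, -0.0117, 0.0548]
eef_rot: [[-0.004, 1.0, 0.001], [1.0, 0.004, -0.0], [-0.0, 0.001, -1.0]]
ft_force: [0.3, -0.0, 0.6]
opening: 0.0427
```

Emit:
step_arm --series '[[[0,0,0],[0,0,0],0.3],[[0,0,0],[0,0,0],0.2],[[0,0,0],[0,0,0],0.1],[[0,0,0],[0,0,0],0.1],[[0,0,0],[0,0,0],0.1],[[0,0,0],[0,0,0],0.1],[[0,0,0],[0,0,0],0.1]]' --force 25

```text
time: 3.4
ee_pos: [0.5631, -0.0118, 0.0551]
eef_rot: [[-0.004, 1.0, 0.002], [1.0, 0.004, -0.0], [-0.0, 0.002, -1.0]]
ft_force: [0.9, 0.1, 5.0]
opening: 0.0131
```

```bash
python3 - <<'E'
from h import *
n,b='side',(190,140,300,225)
a=snap(n,n+'2.png')[b[1]:b[3],b[0]:b[2],::-1]; cv2.imwrite('pics/%s2z.png'%n,cv2.resize(a,None,fx=7,fy=7,interpolation=cv2.INTER_CUBIC))
E
```

```text
(no output)
```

View pics/side2z.png

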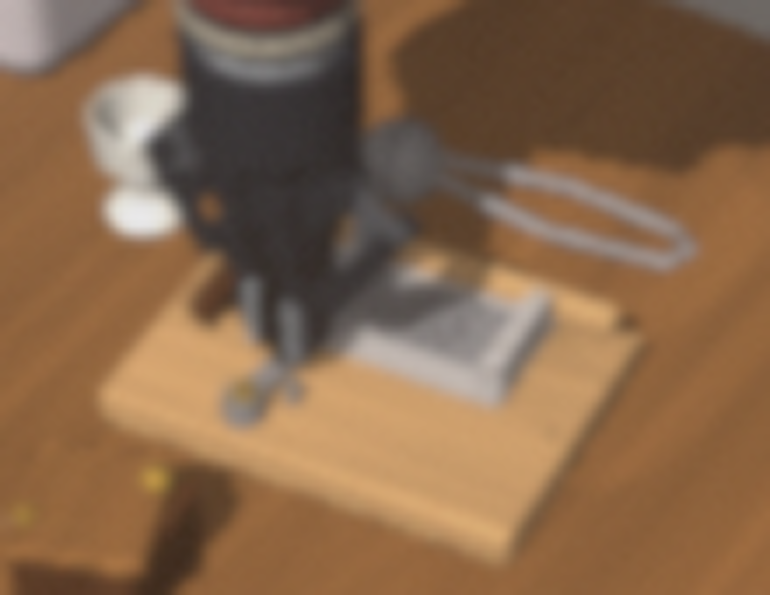

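Emit:
step_arm --series '[[[-0.0031,0.0002,0.001],[0,0,-6],0.1],[[-0.0062,0.0007,0.001],[0,0,-12],0.1],[[-0.0093,0.0015,0.001],[0,0,-18],0.1],[[-0.0122,0.0026,0.001],[0,0,-24],0.1],[[-0.015,0.004,0.001],[0,0,-30],0.1],[[-0.015,0.004,0.001],[0,0,-30],0.1]]' --force 35

```text
time: 4.05
ee_pos: [0.5477, -0.007, 0.0552]
eef_rot: [[0.497, 0.868, 0.002], [0.868, -0.497, 0.001], [0.002, 0.001, -1.0]]
ft_force: [4.4, 2.6, -0.3]
opening: 0.0127
```

Following well with a low force. I'll continue the arc.

Emit:
step_arm --series '[[[-0.0026,0.0017,0],[0,0,-6],0.1],[[-0.0051,0.0037,0],[0,0,-12],0.1],[[-0.0073,0.0059,0],[0,0,-18],0.1],[[-0.0093,0.0084,0],[0,0,-24],0.1],[[-0.011,0.011,0],[0,0,-30],0.1],[[-0.0124,0.0138,0],[0,0,-36],0.1],[[-0.013,0.0152,0],[0,0,-39],0.1],[[-0.013,0.0152,0],[0,0,-39],0.1],[[-0.013,0.0152,0],[0,0,-39],0.1]]'

```text
time: 4.95
ee_pos: [0.5355, 0.0085, 0.0552]
eef_rot: [[0.932, 0.364, 0.003], [0.364, -0.932, 0.002], [0.004, -0.001, -1.0]]
ft_force: [7.2, 4.0, -2.4]
opening: 0.012
```

Emit:
step_arm --series '[[[0,0,0],[0,0,0],0.3],[[0,0,0],[0,0,0],0.3],[[0,0,0],[0,0,0],0.3],[[0,0,0.03],[0,0,0],0.3],[[0,0,0.08],[0,0,0],0.3],[[-0.05,-0.06,0.1],[0,0,39],0.1],[[-0.1,-0.08,0.1],[0,0,39],0],[[-0.14,-0.095,0.1],[0,0,39],0],[[-0.14,-0.095,0.1],[0,0,39],0],[[-0.14,-0.095,0.1],[0,0,39],0],[[-0.14,-0.095,0.1],[0,0,39],0]]'

```text
time: 6.05
ee_pos: [0.3934, -0.0879, 0.1551]
eef_rot: [[0.498, 0.867, 0.0], [0.867, -0.498, -0.0], [-0.0, 0.0, -1.0]]
ft_force: [0.2, -0.2, 0.0]
opening: 0.0003
```

```bash
python3 - <<'E'
from h import *
for n,b in(('top',(215,150,325,225)),('side',(190,140,300,225))):
    a=snap(n,n+'3.png')[b[1]:b[3],b[0]:b[2],::-1]; cv2.imwrite('pics/%s3z.png'%n,cv2.resize(a,None,fx=7,fy=7,interpolation=cv2.INTER_CUBIC))
E
```

```text
(no output)
```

View pics/side3z.png

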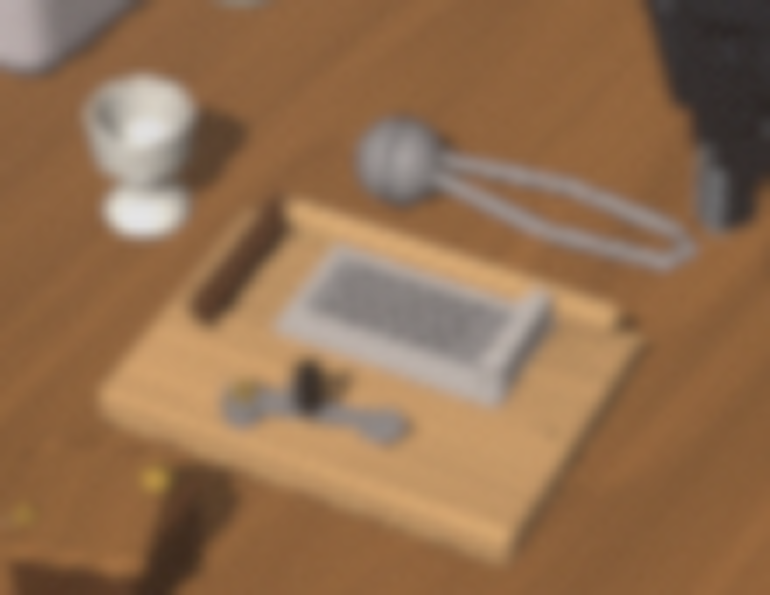

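View pics/top3z.png

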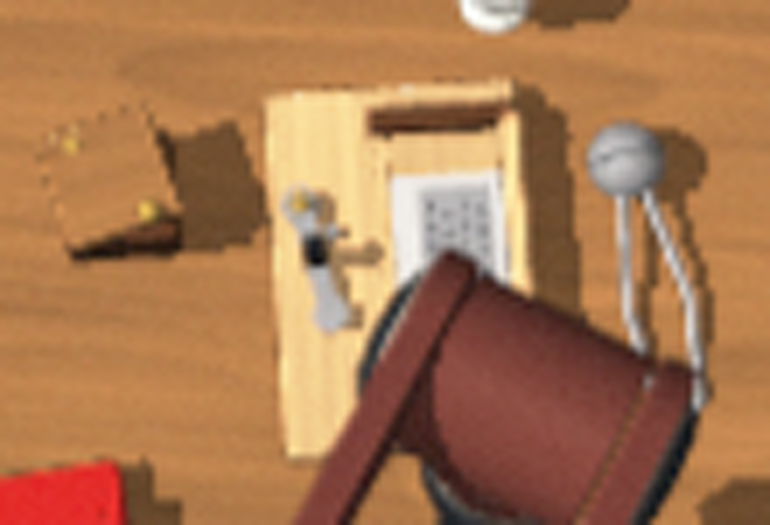

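The clip is clear (knob at (318,248), toe at (335,318) in the top zoom, all left of the slide). I'll put the shut fingers behind the lip.

Emit:
step_arm --series '[[[0.04,0.0118,0],[0,0,-8],0],[[0.0565,0.0118,0],[0,0,-16],0],[[0.0565,0.0118,-0.03],[0,0,-24],0],[[0.0565,0.0118,-0.05],[0,0,-32],0],[[0.0565,0.0118,-0.07],[0,0,-40],0],[[0.0565,0.0118,-0.08],[0,0,-48],0],[[0.0565,0.0118,-0.08],[0,0,-52],0],[[0.0565,0.0118,-0.1],[0,0,-52],0],[[0.0565,0.0118,-0.112],[0,0,-52],0],[[0.0565,0.0118,-0.112],[0,0,-52],0],[[0.0565,0.0118,-0.112],[0,0,-52],0]]'

```text
time: 7.25
ee_pos: [0.4507, -0.0754, 0.043]
eef_rot: [[0.99, 0.143, -0.001], [0.143, -0.99, 0.0], [-0.001, -0.001, -1.0]]
ft_force: [0.6, -0.5, 0.7]
opening: 0.0002
```

```bash
python3 - <<'E'
from h import *
for n,b in(('side',(190,140,300,225)),):
    a=snap(n,n+'4.png')[b[1]:b[3],b[0]:b[2],::-1]; cv2.imwrite('pics/%s4z.png'%n,cv2.resize(a,None,fx=7,fy=7,interpolation=cv2.INTER_CUBIC))
E
```

```text
(no output)
```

View pics/side4z.png

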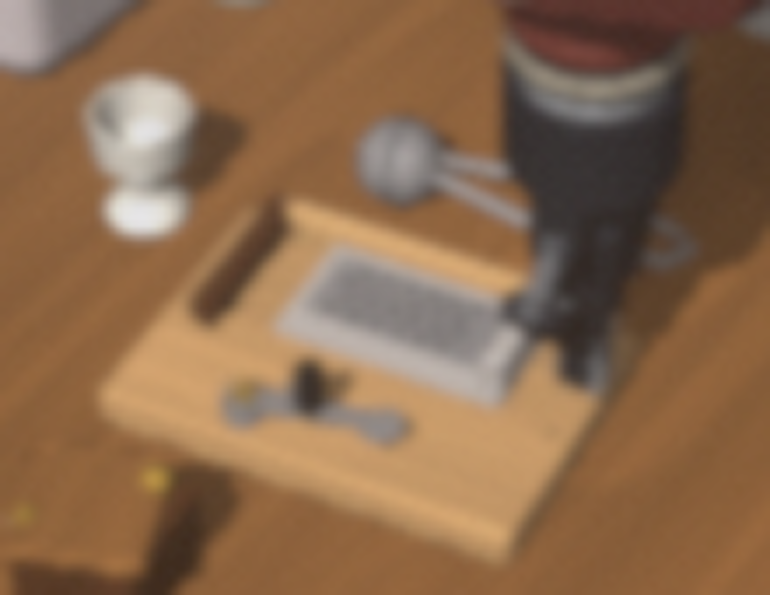

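The fingers stand behind the lip at (585,350). I'll advance along the track.

Emit:
step_arm --series '[[[0.003,0.0004,0],[0,0,0],0],[[0.006,0.0008,0],[0,0,0],0],[[0.009,0.0013,0],[0,0,0],0],[[0.012,0.0017,0],[0,0,0],0],[[0.015,0.0021,0],[0,0,0],0],[[0.018,0.0025,0],[0,0,0],0],[[0.02,0.0028,0],[0,0,0],0],[[0.022,0.0031,0],[0,0,0],0]]'

```text
time: 8.1
ee_pos: [0.4727, -0.0726, 0.0432]
eef_rot: [[0.99, 0.143, -0.001], [0.143, -0.99, 0.0], [-0.001, -0.0, -1.0]]
ft_force: [-2.1, -0.9, 0.8]
opening: 0.0002
```

Emit:
step_arm --series '[[[0.002,0.0003,0],[0,0,0],0],[[0.004,0.0006,0],[0,0,0],0],[[0.006,0.0008,0],[0,0,0],0]]'

```text
time: 8.4
ee_pos: [0.4789, -0.0717, 0.0432]
eef_rot: [[0.99, 0.143, -0.0], [0.143, -0.99, 0.0], [-0.0, -0.0, -1.0]]
ft_force: [-1.9, 0.5, -0.4]
opening: -0.0003
```

```bash
python3 - <<'E'
from h import *
for n,b in(('side',(190,140,300,225)),):
    a=snap(n,n+'5.png')[b[1]:b[3],b[0]:b[2],::-1]; cv2.imwrite('pics/%s5z.png'%n,cv2.resize(a,None,fx=7,fy=7,interpolation=cv2.INTER_CUBIC))
E
```

```text
(no output)
```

View pics/side5z.png

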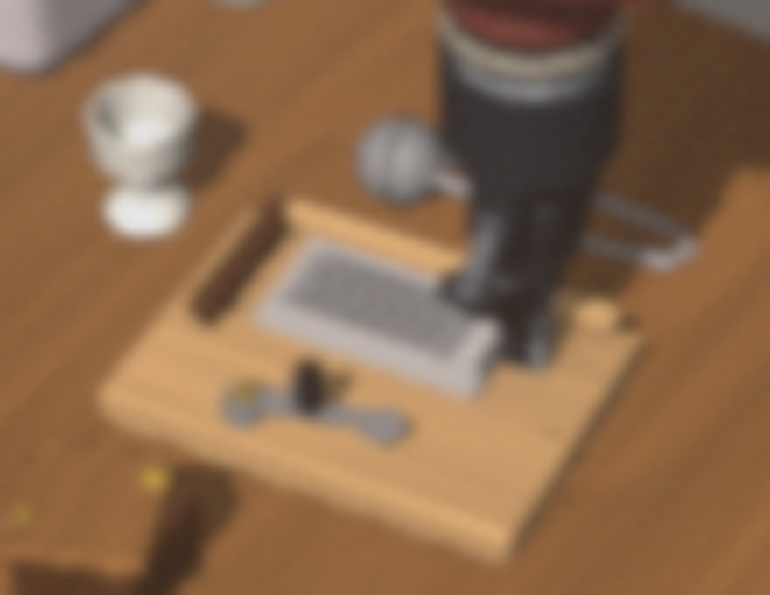

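The slide is moving, about 17 mm short now (its left far corner is at (257,325), the bar's at (213,322)). Sliding friction is about 2 N.

Emit:
step_arm --series '[[[0.002,0.0003,0],[0,0,0],0],[[0.004,0.0006,0],[0,0,0],0],[[0.006,0.0008,0],[0,0,0],0],[[0.008,0.0011,0],[0,0,0],0],[[0.01,0.0014,0],[0,0,0],0]]'

```text
time: 8.95
ee_pos: [0.4889, -0.0703, 0.0432]
eef_rot: [[0.99, 0.143, -0.0], [0.143, -0.99, 0.0], [-0.0, -0.0, -1.0]]
ft_force: [-1.2, -0.1, -0.9]
opening: -0.0001
```

```bash
python3 - <<'E'
from h import *
for n,b in(('side',(190,140,300,225)),):
    a=snap(n,n+'6.png')[b[1]:b[3],b[0]:b[2],::-1]; cv2.imwrite('pics/%s6z.png'%n,cv2.resize(a,None,fx=7,fy=7,interpolation=cv2.INTER_CUBIC))
E
```

```text
(no output)
```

View pics/side6z.png

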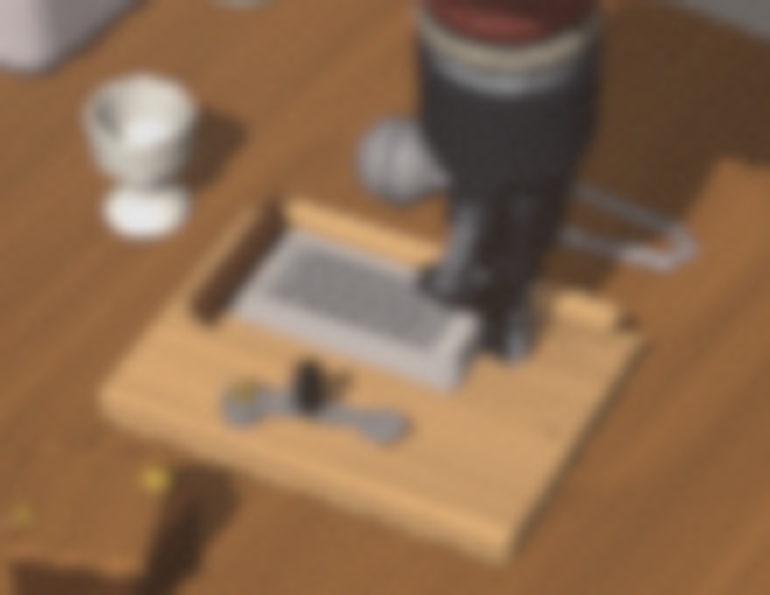

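Emit:
step_arm --series '[[[0.001,0.0001,0],[0,0,0],0],[[0.002,0.0003,0],[0,0,0],0],[[0.003,0.0004,0],[0,0,0],0],[[0.0035,0.0005,0],[0,0,0],0]]'

```text
time: 9.4
ee_pos: [0.4914, -0.07, 0.0432]
eef_rot: [[0.99, 0.143, -0.003], [0.143, -0.99, -0.0], [-0.003, -0.0, -1.0]]
ft_force: [-6.8, -1.4, 5.6]
opening: 0.0
```

Emit:
step_arm --series '[[[0.0005,0.0001,0],[0,0,0],0],[[0.001,0.0001,0],[0,0,0],0]]'

```text
time: 9.6
ee_pos: [0.4915, -0.07, 0.0431]
eef_rot: [[0.99, 0.143, -0.006], [0.143, -0.99, -0.0], [-0.006, -0.0, -1.0]]
ft_force: [-10.4, -1.9, 6.5]
opening: 0.0001
```

Emit:
step_arm --series '[[[0.0005,0.0001,0],[0,0,0],0],[[0.001,0.0001,0],[0,0,0],0]]'

```text
time: 9.8
ee_pos: [0.4915, -0.0699, 0.043]
eef_rot: [[0.99, 0.143, -0.008], [0.143, -0.99, -0.0], [-0.008, -0.001, -1.0]]
ft_force: [-13.6, -1.6, 10.7]
opening: 0.0002
```

Emit:
step_arm --series '[[[0.0005,0.0001,0],[0,0,0],0],[[0.001,0.0001,0],[0,0,0],0]]'

```text
time: 10.0
ee_pos: [0.4915, -0.0699, 0.0427]
eef_rot: [[0.99, 0.144, -0.011], [0.144, -0.99, -0.0], [-0.011, -0.001, -1.0]]
ft_force: [-17.6, -2.3, 12.3]
opening: -0.0
```

```bash
python3 - <<'E'
from h import *
for n,b in(('side',(190,140,300,225)),):
    a=snap(n,n+'7.png')[b[1]:b[3],b[0]:b[2],::-1]; cv2.imwrite('pics/%s7z.png'%n,cv2.resize(a,None,fx=7,fy=7,interpolation=cv2.INTER_CUBIC))
E
```

```text
(no output)
```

View pics/side7z.png

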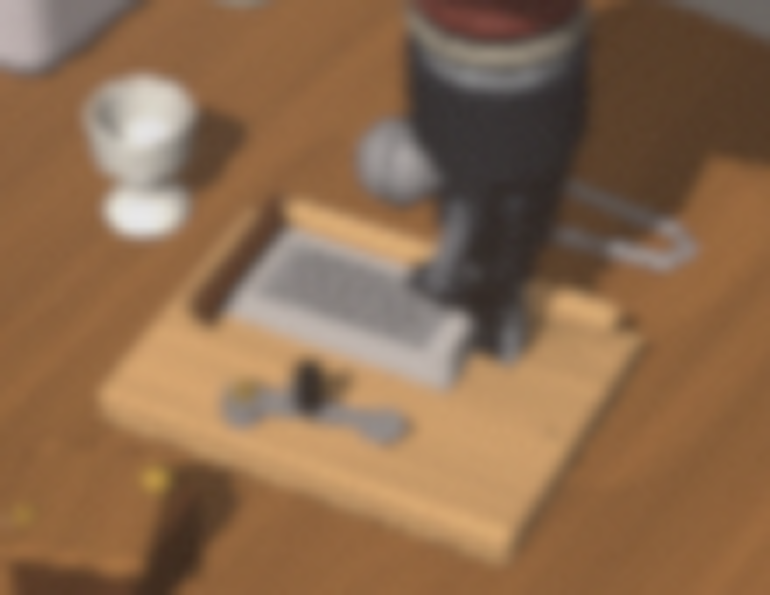

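I should have checked between those pushes: the tool force built to 17.6 N along the track plus 12 N down on the lip. Friction from the downward press takes part of that. I'll back off now and check.

Emit:
step_arm --series '[[[-0.001,-0.0001,0],[0,0,0],0],[[-0.0015,-0.0002,0],[0,0,0],0],[[-0.0015,-0.0002,0],[0,0,0],0]]'

```text
time: 10.35
ee_pos: [0.4915, -0.0699, 0.0427]
eef_rot: [[0.99, 0.143, -0.006], [0.143, -0.99, -0.0], [-0.006, -0.001, -1.0]]
ft_force: [-9.7, -1.2, 4.8]
opening: 0.0003
```

That holds about 10 N level with 5 N down, which is a sound seating push. Next I'll release and look.

Emit:
step_arm --series '[[[0,0,0],[0,0,0],0],[[-0.002,-0.0003,0],[0,0,0],0],[[-0.005,-0.0007,0],[0,0,0],0],[[-0.015,-0.002,0],[0,0,0],0],[[-0.02,-0.003,0.04],[0,0,0],0],[[-0.05,-0.003,0.09],[0,0,0],0],[[-0.09,-0.003,0.12],[0,0,0],0.1],[[-0.12,-0.04,0.12],[0,0,0],0.3],[[-0.12,-0.08,0.12],[0,0,0],0.3],[[-0.12,-0.12,0.12],[0,0,0],0.3],[[-0.12,-0.16,0.12],[0,0,0],0.3],[[-0.12,-0.16,0.12],[0,0,0],0.3]]'

```text
time: 11.55
ee_pos: [0.3733, -0.2334, 0.1641]
eef_rot: [[0.99, 0.138, 0.001], [0.138, -0.99, -0.002], [0.001, 0.003, -1.0]]
ft_force: [-0.5, 0.8, -0.2]
opening: 0.0255
```

```bash
python3 - <<'E'
from h import *
for n,b in(('top',(215,150,325,225)),('side',(190,140,300,225))):
    a=snap(n,n+'8.png')[b[1]:b[3],b[0]:b[2],::-1]; cv2.imwrite('pics/%s8z.png'%n,cv2.resize(a,None,fx=7,fy=7,interpolation=cv2.INTER_CUBIC))
E
```

```text
(no output)
```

View pics/side8z.png

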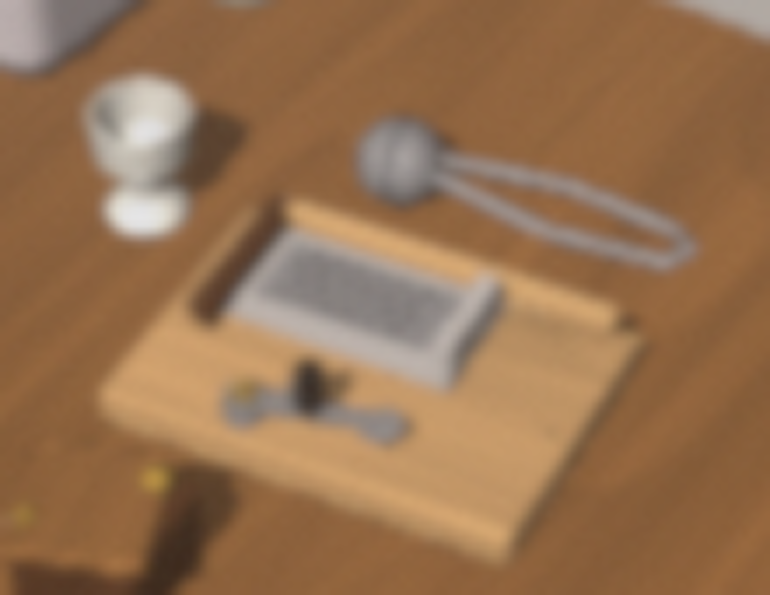

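View pics/top8z.png

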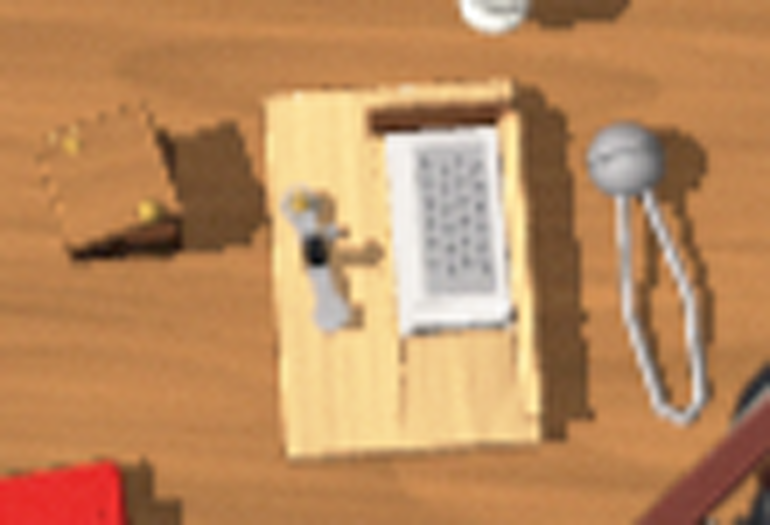

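The slide's far edge meets the bar (top zoom y≈128), the bar hasn't moved, and the bystanders are untouched. I'll pinch the knob again and swing it back.

```bash
python3 - <<'E'
from h import *
im=cv2.imread('pics/top8.png').max(2).astype(float)[181:190,256:266]; w=np.clip(110-im,0,None); yy,xx=np.mgrid[181:190,256:266]
print(ray('top',(w*xx).sum()/w.sum(),(w*yy).sum()/w.sum(),.05))
E
```

```text
[0.53237737 0.00837829 0.05      ]
```

Emit:
step_arm --series '[[[0.05,0.05,0],[0,0,5],0.4],[[0.162,0.242,0],[0,0,13],0.4],[[0.162,0.242,0],[0,0,13],0.4],[[0.162,0.242,0],[0,0,13],0.4],[[0.162,0.242,0],[0,0,13],0.4],[[0.162,0.242,0],[0,0,13],0.4],[[0.162,0.242,0],[0,0,13],0.4],[[0.162,0.242,-0.03],[0,0,13],0.4],[[0.162,0.242,-0.06],[0,0,13],0.4],[[0.162,0.242,-0.06],[0,0,13],0.4]]'

```text
time: 12.65
ee_pos: [0.5314, 0.0134, 0.0985]
eef_rot: [[0.932, 0.363, -0.01], [0.363, -0.932, 0.001], [-0.009, -0.005, -1.0]]
ft_force: [-0.6, 1.0, -1.1]
opening: 0.034
```

Emit:
step_arm --series '[[[0,0,0],[0,0,0],0.4],[[0,0,0],[0,0,0],0.4]]'

```text
time: 12.85
ee_pos: [0.5366, 0.0121, 0.1052]
eef_rot: [[0.932, 0.362, 0.003], [0.362, -0.932, -0.0], [0.003, 0.001, -1.0]]
ft_force: [0.1, -0.0, 0.5]
opening: 0.0341
```

Emit:
step_arm --series '[[[-0.001,-0.0036,-0.02],[0,0,0],0.4],[[-0.001,-0.0036,-0.04],[0,0,0],0.4],[[-0.001,-0.0036,-0.049],[0,0,0],0.4],[[-0.001,-0.0036,-0.049],[0,0,0],0.4],[[-0.001,-0.0036,-0.049],[0,0,0],0.3],[[-0.001,-0.0036,-0.049],[0,0,0],0.2],[[-0.001,-0.0036,-0.049],[0,0,0],0.1],[[-0.001,-0.0036,-0.049],[0,0,0],0.1],[[-0.001,-0.0036,-0.049],[0,0,0],0.1],[[-0.001,-0.0036,-0.049],[0,0,0],0.1]]' --force 25

```text
time: 13.85
ee_pos: [0.5358, 0.0085, 0.0558]
eef_rot: [[0.932, 0.362, 0.002], [0.362, -0.932, -0.0], [0.002, 0.001, -1.0]]
ft_force: [-1.1, -0.3, 6.8]
opening: 0.0125
```

Emit:
step_arm --series '[[[0.0013,-0.0029,0.001],[0,0,6],0.1],[[0.0029,-0.0056,0.001],[0,0,12],0.1],[[0.0048,-0.0081,0.001],[0,0,18],0.1],[[0.0059,-0.0093,0.001],[0,0,21],0.1],[[0.007,-0.0104,0.001],[0,0,24],0.1],[[0.0081,-0.0114,0.001],[0,0,27],0.1],[[0.0093,-0.0124,0.001],[0,0,30],0.1],[[0.0106,-0.0133,0.001],[0,0,33],0.1],[[0.0119,-0.0142,0.001],[0,0,36],0.1]]' --force 35

```text
time: 14.75
ee_pos: [0.5467, -0.0058, 0.056]
eef_rot: [[0.54, 0.842, -0.001], [0.842, -0.54, -0.0], [-0.001, -0.0, -1.0]]
ft_force: [-3.5, -1.8, 4.3]
opening: 0.0123
```

Emit:
step_arm --series '[[[0.0018,-0.0011,0],[0,0,4],0.1],[[0.0037,-0.002,0],[0,0,8],0.1],[[0.0056,-0.0028,0],[0,0,12],0.1],[[0.0076,-0.0034,0],[0,0,16],0.1],[[0.0097,-0.0039,0],[0,0,20],0.1],[[0.0117,-0.0043,0],[0,0,24],0.1],[[0.0138,-0.0045,0],[0,0,28],0.1],[[0.0159,-0.0046,0],[0,0,32],0.1]]'

```text
time: 15.55
ee_pos: [0.5627, -0.0115, 0.056]
eef_rot: [[0.011, 1.0, -0.0], [1.0, -0.011, -0.003], [-0.003, -0.0, -1.0]]
ft_force: [-2.8, -4.1, 5.6]
opening: 0.0122
```

Emit:
step_arm --series '[[[0.001,0,0],[0,0,2],0.1],[[0.002,0,0],[0,0,4],0.1],[[0.003,0.0001,0],[0,0,6],0.1],[[0.003,0.0001,0],[0,0,6],0.1]]'

```text
time: 15.95
ee_pos: [0.5659, -0.0115, 0.056]
eef_rot: [[-0.091, 0.996, 0.0], [0.996, 0.091, -0.003], [-0.003, 0.0, -1.0]]
ft_force: [-1.7, -5.6, 2.9]
opening: 0.0126
```

Emit:
step_arm --series '[[[0.0005,0.0002,0],[0,0,1],0.1],[[0.001,0.0003,0],[0,0,2],0.1],[[0.0015,0.0005,0],[0,0,2],0.1],[[0.0015,0.0005,0],[0,0,2],0.1]]'

```text
time: 16.35
ee_pos: [0.5671, -0.0114, 0.056]
eef_rot: [[-0.126, 0.992, -0.001], [0.992, 0.126, -0.004], [-0.004, -0.001, -1.0]]
ft_force: [-3.5, -6.3, 4.3]
opening: 0.0123
```

Emit:
step_arm --series '[[[0.0005,0.0005,0],[0,0,0],0.1],[[0.001,0.001,0],[0,0,0],0.1],[[0.001,0.001,0],[0,0,0],0.1]]'

```text
time: 16.65
ee_pos: [0.5676, -0.0113, 0.056]
eef_rot: [[-0.126, 0.992, -0.002], [0.992, 0.126, -0.006], [-0.005, -0.003, -1.0]]
ft_force: [-5.0, -8.7, 5.6]
opening: 0.0122
```

The force now rises without motion, so the clip is at its end stop. I'll release, lift and look.

Emit:
step_arm --series '[[[0,0,0],[0,0,0],0.3],[[0,0,0],[0,0,0],0.4],[[0,0,0],[0,0,0],0.4],[[0,0,0.02],[0,0,0],0.4],[[0,0,0.06],[0,0,0],0.4],[[0,0,0.1],[0,0,0],0.4],[[-0.04,-0.03,0.13],[0,0,0],0.4],[[-0.08,-0.07,0.13],[0,0,0],0.4],[[-0.12,-0.11,0.13],[0,0,0],0.4],[[-0.15,-0.15,0.13],[0,0,0],0.4],[[-0.18,-0.19,0.13],[0,0,0],0.4],[[-0.19,-0.22,0.13],[0,0,0],0.4],[[-0.19,-0.22,0.13],[0,0,0],0.4]]'

```text
time: 17.95
ee_pos: [0.3758, -0.2325, 0.1856]
eef_rot: [[-0.118, 0.993, 0.0], [0.993, 0.118, -0.002], [-0.002, -0.0, -1.0]]
ft_force: [1.0, 0.7, 0.5]
opening: 0.0341
```

```bash
python3 - <<'E'
from h import *
for n,b in(('top',(215,150,325,225)),('side',(190,140,300,225))):
    a=snap(n,n+'9.png')[b[1]:b[3],b[0]:b[2],::-1]; cv2.imwrite('pics/%s9z.png'%n,cv2.resize(a,None,fx=7,fy=7,interpolation=cv2.INTER_CUBIC))
E
```

```text
(no output)
```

View pics/side9z.png

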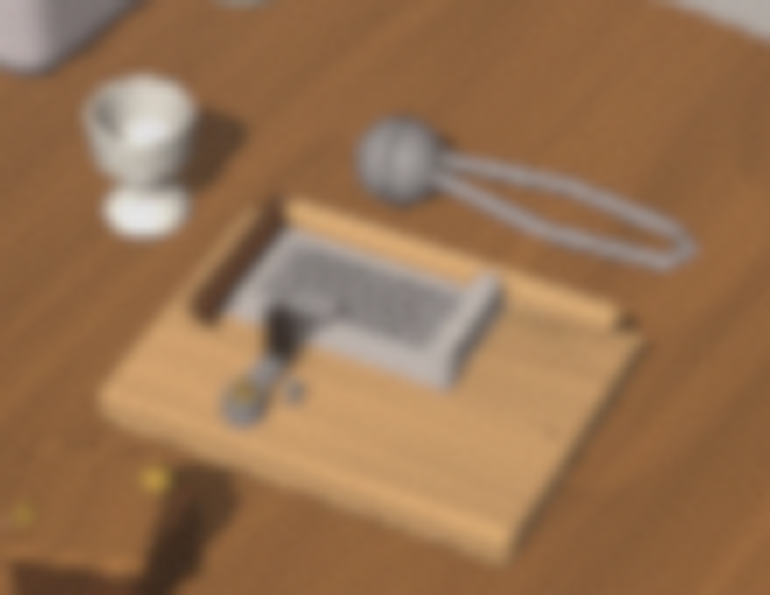

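View pics/top9z.png

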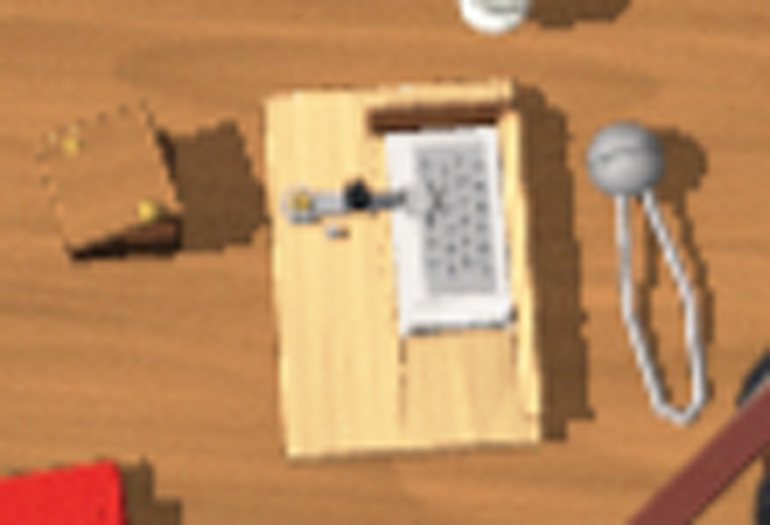

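Clip across the track at its end stop (knob (357,193), toe (425,200) on the slide), slide still against the bar (y≈128), arm clear. I'll hand in.

```bash
python3 - <<'E'
from h import *
print(manip.job_done()); print(manip.get_state()['time'])
E
```

```text
the job is handed in; nothing more can be done
None
the job is handed in; nothing more can be done
```

I swung the clip clear to about 1.3 rad, pushed the slide home against the stop bar, swung the clip back to its end stop, and handed the job in at about 18 s. No verdict came back.

- **Last checks:** The final top and side pictures show the slide's far edge at the bar and the bar where it started. The toe is well inside the slide's edge, the egg cup, infuser and pepper box near the board have not moved, and the arm is clear of everything. I could not measure the toe's force directly. I judged it from the clip being at its end stop with the toe on the plate.
- **Weak point:** I ran several pushes against the bar without checking the force between them. The force at the wrist briefly reached 17.6 N along the track and 12 N down, more than the advised 8 to 10 N. I then held it at about 10 N. Friction from the downward press should have kept the force on the bar under 15 N, and the bar did not move, but I could not measure that force.

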